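Set the address switches on the light controller

TASK

Set the address on the white light controller with the red switch bank: with its green dots at the far side, its three white slide switches from left to right must read on, off, on. On is slid fully toward the green dots, off is slid fully the other way; the grey controller with the blue bank belongs to another room and does not count.

Things in the scene. Friction and masses are not known exactly. Their poses are not given: they have to be found in the camera images.
- controller: White case with a red switch bank on top, fixed; 130 (x) x 150 (y) mm. A like grey case with a blue bank stands nearby, left or right of it. Bank's flat top (nothing but the levers stands higher): 38 mm above the worktop. Origin: centre of the underside. x points to the three green dots (on side), within 30 degrees of straight away from the robot; y to the left, z up. Switches slide along x.
- switch_1 (a joint): First (left) switch, at y = +34 mm on the controller. 0 = fully off, 0.024 m = fully on (toward the green dots). Starts off. White lever 10 mm long (x), 12 mm wide (y), from the bank's top (38 mm) up to 54 mm above the worktop; its centre is at x = -12 mm + joint value. About 1.5 N of friction, stays where left, stops at both ends.
- switch_2 (a joint): Second (middle) switch, at y = 0. The same lever: 0 = fully off (centre at x = -12 mm), 0.024 m = fully on (x = +12 mm). Starts on.
- switch_3 (a joint): Third (right) switch, at y = -34 mm. The same lever: 0 = fully off, 0.024 m = fully on. Starts on.
Not all that is in view belongs to the job. Leave any purple look-alike of the controller alone.

How it is judged:
By the outcome, as a careful person would: the job done as asked, in the order asked, and still so for the second after the job is handed in, with the robot touching nothing.
It also fails if it takes over 35 s, if anything falls off the work surface, if the arm or the gripper's body presses on something with over 40 N, if the wrist force passes 120 N, or if a joint passes its speed limit or range.

ROBOT

A 6-joint arm with a two-finger parallel gripper is mounted at the origin on a cart in front of the work surface, level with it; the furniture and walls round the work are solid. World frame = base frame: x ahead of the robot, y to its left, z up, the work surface at z = 0. Lengths are in m, angles in degrees, forces in N, time in s.
With the tool pointing down it reaches from about 0.375 to 0.9 m from the base axis. Payload 3.1 kg.
Tool frame: the origin (TCP) lies on the centre line of the jaws, within the pads' length; the fingertips stand 8 mm ahead of it and the grasp point (between the pads) lies 11 mm behind it; z points along the fingers, y is the direction in which the jaws open and shut (so a half turn about z gives the same grasp; the last joint's range is limited). The gripper opens to 87 mm and grips with 3 to 60 N. Pads are 19 mm wide; open, the fingers measure 117 mm over their backs; the gripper's body (75 mm by 190 mm) begins 51 mm behind the grasp point.
Start: joints at [58.356, 30.224, 82.088, -0, 67.689, -10.227], TCP at [0.228, 0.582, 0.231] pointing down, gripper open.
Joint ranges: [-176.69, 176.69], [-43.24, 126.21], [12.49, 139.97], [-82, 262], [0, 151.66], [-163.58, 163.58]. Speed limits (degrees/s): [159.86, 159.86, 180, 180, 180, 180].

INTERFACE

Orientations are given as a 3x3 rotation matrix whose columns are the frame's x, y, z axes.
In Python, from rig import * gives the robot as it stands. The module is installed in compiled form; this text tells all that it offers.
- The arm moves only by the tool arm_command, never from a script. Its argument "commands" is a list of rows, each an object with "translation": the shift along the tool's x, y, z scaled (see below), a list of three; "dr": the turn, a rotation vector about the tool's x, y, z scaled (see below), a list of three; "jaw": the closure, from 0 (fully open) to 1 (shut). In form: [{"translation": [x, y, z], "dr": [ax, ay, az], "jaw": jaw}, ...]. A call has 1 to 12 rows; each row shifts and turns the commanded pose from where the row before left it, along the tool's axes as they then stand; what a row does not reach is not made up. The controller multiplies each number of a shift by 25 mm and each number of a turn by 6 degrees. A row lasts 1/12 s, in which the tool goes at most 41.7 mm and 7.16 degrees, less where a joint would pass 70% of its speed; a pose out of reach is approached as far as the arm can. A call with a number of a shift or a turn outside -1 to 1 is refused whole. A call with a gripper value outside its range is refused whole. The fingers move at their own pace and stop on an object; the grip force is fixed at half the most. Time passes only in rows, so rows that do not move let the fingers close. It gives the time, the measured TCP pose, the force and the opening at its end, in the units of the state.
- read_state(): the state, without advancing time (a new reading comes with each control period).
- capture(name): name is "side" or "top"; returns (picture, depth): 384x512x3 uint8, red, green, blue; 384x512 float32, m along the optical axis (not along the pixel's ray), 0 where there is no reading.
- camera_model(name): a dict with "intrinsics" (3x3 intrinsics, pixels), "pose" (4x4, takes a point from camera to world coordinates). Camera axes: x right, y down, z forward; pixel columns grow to the right and rows downward; lengths in m; the calibration is good to about 2 mm. A picture is of the moment at which its call begins. camera_model takes no time and is no camera call.
- hand_in(): hands the job in, once; it reports no verdict.
The state is a dict: "time_s": time; "joint_positions": joint angles; "qvel": joint speeds; "tau": joint torques, N m; "position": TCP position; "tcp_rot": TCP orientation; "force": force on the tool from outside, world axes, zero at the start; "moment": the same for the moment, N m; "opening": opening from 0.0 (shut) to 1.0 (fully open).
Only numpy, scipy, OpenCV 4.12 (cv2) and the standard library are available. Lean on these libraries where they do the work, as an engineer would, in place of code of your own. Each camera call takes 0.05 s, during which the arm holds its last target.

## Working session

There is one attempt and no reset: what is moved stays moved. The work goes in short steps, Python scripts to look and compute and a tool call to move; the robot and the scene stay as the last step left them, time stands still between calls to the robot, and variables do not carry over. Pictures are saved under pics/ and viewed, and the job is handed in when it is done.

Besides the shell and the picture viewer there is one more tool, called after "Emit:" by a JSON object that holds its "api" and its "payload", one argument or row to a line. arm_command: Moves the arm, as the interface text tells. Its arguments: {"type":"object","properties":{"commands":{"type":"array"}},"required":["commands"]}

```bash
mkdir -p pics
python3 - <<'E'
from rig import *
import cv2,numpy as np
s=read_state();print(s)
for n in("top","side"):
    p,d=capture(n);cv2.imwrite(f"pics/{n}0.png",p[...,::-1]);np.savez(f"{n}0.npz",p=p,d=d)
    print(n,camera_model(n))
E
```

```text
{'time_s': 0.0, 'joint_positions': array([ 5.83532722e+01,  3.02812492e+01,  8.21537932e+01, -2.83169699e-03,
        6.76879889e+01, -1.02279881e+01]), 'qvel': array([ 0.01511587,  0.0485853 ,  0.01027541, -0.06859519, -0.03973842,
       -0.06627743]), 'tau': array([-9.18477872e-05, -4.40040636e+01, -1.76592761e+01,  6.32196385e-02,
        5.82730165e-02, -1.58685934e-04]), 'position': array([0.22786314, 0.58124176, 0.22956151]), 'tcp_rot': array([[-9.30943113e-01,  3.65162618e-01, -1.08772241e-03],
       [ 3.65164083e-01,  9.30941331e-01, -1.85198379e-03],
       [ 3.36330497e-04, -2.12128871e-03, -9.99997694e-01]]), 'force': array([-0.27788733, -0.32612591, -0.01085238]), 'moment': array([ 0.00912107,  0.04221976, -0.00342045]), 'opening': 0.9998067276364959}
top {'intrinsics': array([[395.28790567,   0.        , 256.57785911],
       [  0.        , 395.28790567, 193.90444891],
       [  0.        ,   0.        ,   1.        ]]), 'pose': array([[ 0.01597207, -0.99902104,  0.04125351,  0.58907689],
       [-0.99971333, -0.01521992,  0.01848253, -0.0078074 ],
       [-0.01783656, -0.04153689, -0.99897775,  1.00941594],
       [ 0.        ,  0.        ,  0.        ,  1.        ]])}
side {'intrinsics': array([[368.79489109,   0.        , 256.95032764],
       [  0.        , 368.79489109, 199.76765141],
       [  0.        ,   0.        ,   1.        ]]), 'pose': array([[ 0.94213278, -0.16477332,  0.29195131,  0.36266959],
       [-0.33478036, -0.41684625,  0.84508065, -0.85450097],
       [-0.01754793, -0.89391776, -0.44788739,  0.48870257],
       [ 0.        ,  0.        ,  0.        ,  1.        ]])}
```

View pics/top0.png

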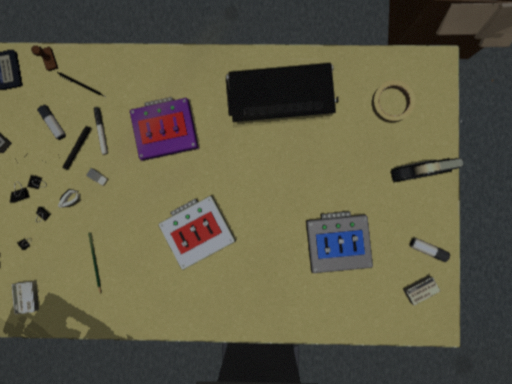

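View pics/side0.png

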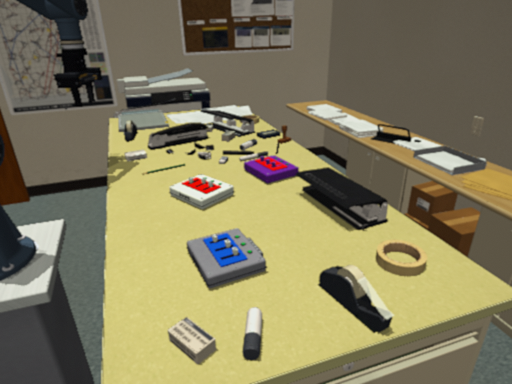

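The top view shows the white controller at about (197,232) with its dots on the far side. The grey one is at (340,243) and the purple look-alike at (163,128). Next I'll measure the white one.

```bash
cat > h.py <<'E'
from rig import *
import cv2,numpy as np
def ray(n,uv,z):
    m=camera_model(n);K=m["intrinsics"];T=m["pose"]
    uv=np.atleast_2d(uv).astype(float)
    r=np.c_[(uv-K[:2,2])/[K[0,0],K[1,1]],np.ones(len(uv))]@T[:3,:3].T
    o=T[:3,3];return o+r*((z-o[2])/r[:,2])[:,None]
E
python3 - <<'E'
from h import *
p=np.load("top0.npz")["p"]
c=p[185:280,150:245];cv2.imwrite("pics/c0.png",cv2.resize(c,(760,760)[:2],interpolation=cv2.INTER_CUBIC)[:600,:,::-1])
q=p.astype(int);r,g,b=q[...,0],q[...,1],q[...,2]
roi=np.zeros(r.shape,bool);roi[190:275,152:242]=1
def blobs(m,a):
    n,l,s,ce=cv2.connectedComponentsWithStats((m&roi).astype(np.uint8))
    return [(s[i,4],ce[i]) for i in range(1,n) if s[i,4]>=a]
red=(r>110)&(g<70)&(b<70)&roi
cnt=max(cv2.findContours(red.astype(np.uint8),0,2)[0],key=cv2.contourArea)
R=cv2.minAreaRect(cnt);print("red",R,ray("top",R[0],.038)); bp=ray("top",cv2.boxPoints(R),.038);print(bp)
gr=(g>r+25)&(g>b+20)
for a,ce in blobs(gr,4):print("green",a,ce,ray("top",ce,.036))
hull=np.zeros(r.shape,np.uint8);cv2.fillConvexPoly(hull,cv2.convexHull(cnt),1)
for a,ce in blobs((hull>0)&(np.minimum(g,b)>110),2):print("lever",a,ce,ray("top",ce,.054))
for a,ce in blobs((np.minimum(np.minimum(r,g),b)>120),50):print("white",a,ce)
E
```

```text
red ((195.59666442871094, 232.44764709472656), (23.11804962158203, 45.61326599121094), 61.55707550048828) [[0.53214657 0.15847696 0.038     ]]
[[0.52936437 0.22147416 0.038     ]
 [0.58431681 0.12373517 0.038     ]
 [0.53492276 0.09561563 0.038     ]
 [0.48013806 0.19311105 0.038     ]]
green 10 [199.  209.8] [[0.58786144 0.15164663 0.036     ]]
green 10 [187.  216.2] [[0.57161517 0.18098135 0.036     ]]
green 10 [175.  222.8] [[0.55488104 0.21029626 0.036     ]]
lever 9 [205.33333333 223.11111111] [[0.55598032 0.13263714 0.054     ]]
lever 7 [192.         228.71428571] [[0.54193157 0.16465934 0.054     ]]
lever 6 [183.83333333 243.16666667] [[0.50680375 0.18364605 0.054     ]]
white 1714 [196.40431739 233.23337223]
```

View pics/c0.png

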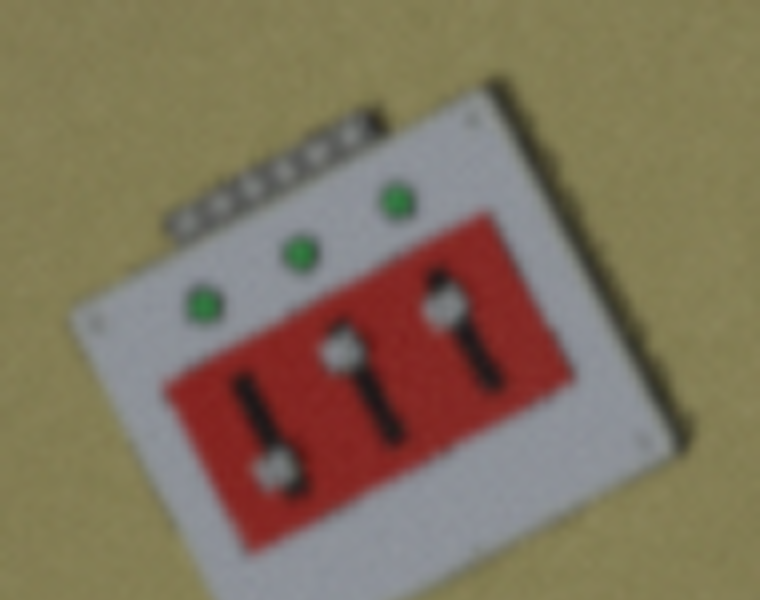

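Switches read off, on, on, so I need to slide 1 to on and 2 to off, leaving 3 alone. The controller's yaw is about 29.4° and the bank centre is at (0.532, 0.1585). First I'll align the tool with the controller (50.8° turn, jaws shut).

Emit:
{"api": "arm_command", "payload": {
  "commands": [
    {"translation": [0,0,0],"dr": [0,0,-1],"jaw": 1},
    {"translation": [0,0,0],"dr": [0,0,-1],"jaw": 1},
    {"translation": [0,0,0],"dr": [0,0,-1],"jaw": 1},
    {"translation": [0,0,0],"dr": [0,0,-1],"jaw": 1},
    {"translation": [0,0,0],"dr": [0,0,-1],"jaw": 1},
    {"translation": [0,0,0],"dr": [0,0,-1],"jaw": 1},
    {"translation": [0,0,0],"dr": [0,0,-1],"jaw": 1},
    {"translation": [0,0,0],"dr": [0,0,-1],"jaw": 1},
    {"translation": [0,0,0],"dr": [0,0,-0.47],"jaw": 1},
    {"translation": [0,0,0],"dr": [0,0,0],"jaw": 1}
  ]
}}

```text
time_s: 0.93
position: [0.228, 0.5815, 0.23]
tcp_rot: [[-0.871, -0.492, -0.001], [-0.492, 0.871, -0.001], [0.001, -0.001, -1.0]]
force: [1.1, 0.0, 0.2]
opening: 0.327
```

Emit:
{"api": "arm_command", "payload": {
  "commands": [
    {"translation": [0,-1,0],"dr": [0,0,0],"jaw": 1},
    {"translation": [0,-1,0],"dr": [0,0,0],"jaw": 1},
    {"translation": [0,-1,0],"dr": [0,0,0],"jaw": 1},
    {"translation": [0,-1,0],"dr": [0,0,0],"jaw": 1},
    {"translation": [0,-1,0],"dr": [0,0,0],"jaw": 1},
    {"translation": [0,-1,0],"dr": [0,0,0],"jaw": 1},
    {"translation": [0,-1,0],"dr": [0,0,0],"jaw": 1},
    {"translation": [0,-1,0],"dr": [0,0,0],"jaw": 1},
    {"translation": [0,-1,0],"dr": [0,0,0],"jaw": 1},
    {"translation": [0,-1,0],"dr": [0,0,0],"jaw": 1},
    {"translation": [0,-1,0],"dr": [0,0,0],"jaw": 1},
    {"translation": [0,-1,0],"dr": [0,0,0],"jaw": 1}
  ]
}}

```text
time_s: 1.93
position: [0.3758, 0.3193, 0.2304]
tcp_rot: [[-0.872, -0.49, -0.0], [-0.49, 0.872, -0.0], [0.0, 0.0, -1.0]]
force: [0.5, 0.1, 0.5]
opening: 0.006
```

Emit:
{"api": "arm_command", "payload": {
  "commands": [
    {"translation": [-0.5,-1,0],"dr": [0,0,0],"jaw": 1},
    {"translation": [-0.5,-1,0],"dr": [0,0,0],"jaw": 1},
    {"translation": [0,-1,0],"dr": [0,0,0],"jaw": 1},
    {"translation": [0,-1,0],"dr": [0,0,0],"jaw": 1},
    {"translation": [0,-1,0],"dr": [0,0,0],"jaw": 1},
    {"translation": [0,-1,0],"dr": [0,0,0],"jaw": 1},
    {"translation": [0,-1,0.5],"dr": [0,0,0],"jaw": 1},
    {"translation": [0,0,1],"dr": [0,0,0],"jaw": 1},
    {"translation": [0,0,1],"dr": [0,0,0],"jaw": 1},
    {"translation": [0,0,1],"dr": [0,0,0],"jaw": 1},
    {"translation": [0,0,0],"dr": [0,0,0],"jaw": 1},
    {"translation": [0,0,0],"dr": [0,0,0],"jaw": 1}
  ]
}}

```text
time_s: 2.93
position: [0.4822, 0.1801, 0.1421]
tcp_rot: [[-0.872, -0.49, -0.004], [-0.49, 0.872, -0.001], [0.003, 0.001, -1.0]]
force: [0.2, 0.1, -0.0]
opening: 0.005
```

```bash
cat >> h.py <<'E'
C=np.array([.5321,.1585,0]);a=np.radians(29.4)
Rc=np.array([[np.cos(a),-np.sin(a),0],[np.sin(a),np.cos(a),0],[0,0,1]])
def st():
    s=read_state();np.set_printoptions(precision=4,suppress=True)
    print("t",s["time_s"],"ctrl",Rc.T@(s["position"]-C),"F",Rc.T@s["force"],"op",s["opening"]);print(Rc.T@s["tcp_rot"]);print(s["joint_positions"])
E
python3 - <<'E'
from h import *
st()
for n in("top","side"):
    p,d=capture(n);cv2.imwrite(f"pics/{n}1.png",p[...,::-1])
E
```

```text
t 2.9333 ctrl [-0.0329  0.0433  0.1421] F [ 0.255  -0.0408 -0.0127] op 0.005397407843909916
[[-1.      0.0011 -0.0034]
 [ 0.001   1.      0.0013]
 [ 0.0034  0.0013 -1.    ]]
[   8.0239   29.4171  102.56      0.0003   48.2321 -111.3161]
```

View pics/side1.png

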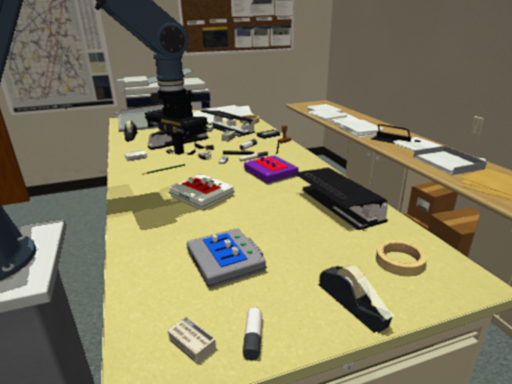

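The side view shows the shut fingertips at about (180,152) and the white controller at (202,190). I'll check that against the projection before descending.

Run:
```python
from h import *
for n in("side","top"):
    m=camera_model(n);Ti=np.linalg.inv(m["pose"])
    for P in([.4822,.1801,.134],[.505,.182,.054],list(C[:2])+[.038]):
        q=m["intrinsics"]@(Ti@np.r_[P,1])[:3];print(n,P,q[:2]/q[2])
```

```text
side [0.4822, 0.1801, 0.134] [178.3886818  153.53729059]
side [0.505, 0.182, 0.054] [188.88081077 177.57537647]
side [np.float64(0.5321), np.float64(0.1585), 0.038] [199.80328484 184.01798111]
top [0.4822, 0.1801, 0.134] [177.86906963 257.37711308]
top [0.505, 0.182, 0.054] [184.49491101 243.92872576]
top [np.float64(0.5321), np.float64(0.1585), 0.038] [195.58689292 232.46649961]
```

View pics/top1.png

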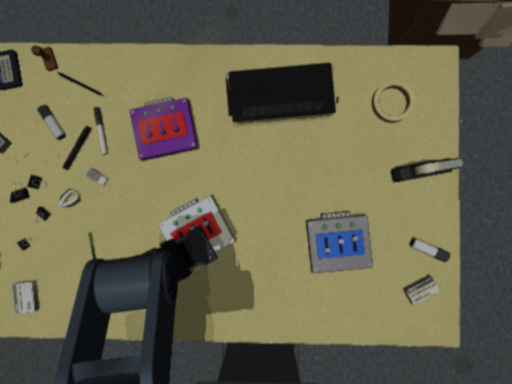

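Projection agrees. The top view shows the gripper over the near-left part of the white case. Correct sideways and descend behind lever 1.

Emit:
{"api": "arm_command", "payload": {
  "commands": [
    {"translation": [0.16,-0.37,0],"dr": [0,0,0],"jaw": 1},
    {"translation": [0,0,1],"dr": [0,0,0],"jaw": 1},
    {"translation": [0,0,1],"dr": [0,0,0],"jaw": 1},
    {"translation": [0,0,0.8],"dr": [0,0,0],"jaw": 1},
    {"translation": [0,0,0.5],"dr": [0,0,0],"jaw": 1},
    {"translation": [0,0,0.3],"dr": [0,0,0],"jaw": 1},
    {"translation": [0,0,0],"dr": [0,0,0],"jaw": 1},
    {"translation": [0,0,0],"dr": [0,0,0],"jaw": 1}
  ]
}}

```text
time_s: 3.7
position: [0.485, 0.1701, 0.0538]
tcp_rot: [[-0.871, -0.491, 0.002], [-0.491, 0.871, 0.0], [-0.001, -0.001, -1.0]]
force: [-0.4, 0.6, 0.4]
opening: 0.008
```

Run:
```python
from h import *
st()
p,d=capture("side");cv2.imwrite("pics/s2.png",cv2.resize(p[120:220,140:260],(720,600),interpolation=cv2.INTER_CUBIC)[...,::-1])
```

```text
t 3.7 ctrl [-0.0353  0.0332  0.0538] F [-0.0509  0.6644  0.3868] op 0.007788692615913139
[[-1.      0.      0.0014]
 [ 0.      1.     -0.0007]
 [-0.0014 -0.0007 -1.    ]]
[   6.86     38.3045  105.8421   -0.0083   35.7646 -112.5319]
```

View pics/s2.png

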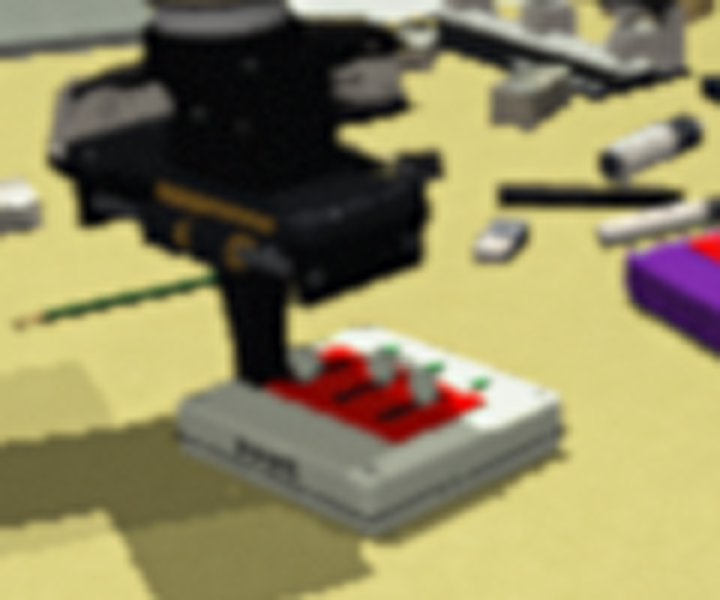

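The shut fingers stand just behind lever 1. Lower 2.5 mm and push most of the way.

Emit:
{"api": "arm_command", "payload": {
  "commands": [
    {"translation": [0,0,0.1],"dr": [0,0,0],"jaw": 1},
    {"translation": [-0.2,0,0],"dr": [0,0,0],"jaw": 1},
    {"translation": [-0.2,0,0],"dr": [0,0,0],"jaw": 1},
    {"translation": [-0.2,0,0],"dr": [0,0,0],"jaw": 1},
    {"translation": [-0.2,0,0],"dr": [0,0,0],"jaw": 1},
    {"translation": [-0.2,0,0],"dr": [0,0,0],"jaw": 1},
    {"translation": [-0.2,0,0],"dr": [0,0,0],"jaw": 1},
    {"translation": [0,0,0],"dr": [0,0,0],"jaw": 1},
    {"translation": [0,0,0],"dr": [0,0,0],"jaw": 1}
  ]
}}

```text
time_s: 4.5
position: [0.5111, 0.1854, 0.0505]
tcp_rot: [[-0.871, -0.491, 0.001], [-0.491, 0.871, 0.0], [-0.001, -0.0, -1.0]]
force: [0.4, 0.4, 0.1]
opening: 0.006
```

```bash
python3 -c "
from h import *
st()"
```

```text
t 4.5 ctrl [-0.0051  0.0337  0.0505] F [0.5813 0.1238 0.1039] op 0.006426245767097193
[[-1.     -0.0002  0.0013]
 [-0.0002  1.     -0.0003]
 [-0.0013 -0.0003 -1.    ]]
[   8.1491   39.8795  101.5794    0.0184   38.4632 -111.2768]
```

Emit:
{"api": "arm_command", "payload": {
  "commands": [
    {"translation": [-0.06,0,0],"dr": [0,0,0],"jaw": 1},
    {"translation": [-0.06,0,0],"dr": [0,0,0],"jaw": 1},
    {"translation": [0,0,0],"dr": [0,0,0],"jaw": 1}
  ]
}}

```text
time_s: 4.75
position: [0.5127, 0.1864, 0.0504]
tcp_rot: [[-0.871, -0.491, -0.001], [-0.491, 0.871, -0.0], [0.001, 0.0, -1.0]]
force: [-0.5, 0.2, -0.4]
opening: 0.009
```

Run:
```python
from h import *
st()
p,d=capture("side");cv2.imwrite("pics/s3.png",cv2.resize(p[120:220,140:260],(720,600),interpolation=cv2.INTER_CUBIC)[...,::-1])
```

```text
t 4.75 ctrl [-0.0031  0.0338  0.0504] F [-0.3414  0.367  -0.4273] op 0.008541335412974036
[[-1.      0.     -0.0007]
 [ 0.      1.      0.0003]
 [ 0.0007  0.0003 -1.    ]]
[   8.2441   39.9956  101.2094   -0.0013   38.8383 -111.154 ]
```

View pics/s3.png

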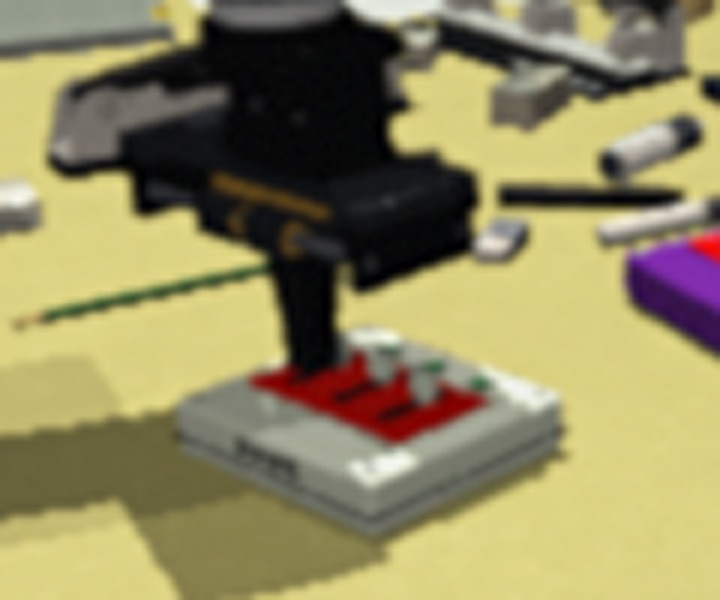

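The lever has been carried along, hidden behind the finger. No stop force yet, so keep nudging.

Emit:
{"api": "arm_command", "payload": {
  "commands": [
    {"translation": [-0.05,0,0],"dr": [0,0,0],"jaw": 1},
    {"translation": [0,0,0],"dr": [0,0,0],"jaw": 1}
  ]
}}

```text
time_s: 4.97
position: [0.5133, 0.1868, 0.0504]
tcp_rot: [[-0.871, -0.491, -0.002], [-0.491, 0.871, -0.001], [0.002, 0.0, -1.0]]
force: [-2.2, -1.5, 0.5]
opening: 0.004
```

Emit:
{"api": "arm_command", "payload": {
  "commands": [
    {"translation": [-0.04,0,0],"dr": [0,0,0],"jaw": 1},
    {"translation": [0,0,0],"dr": [0,0,0],"jaw": 1}
  ]
}}

```text
time_s: 5.13
position: [0.5134, 0.1869, 0.0504]
tcp_rot: [[-0.871, -0.491, -0.003], [-0.491, 0.871, -0.001], [0.004, 0.001, -1.0]]
force: [-2.8, -3.3, 1.6]
opening: 0.008
```

Emit:
{"api": "arm_command", "payload": {
  "commands": [
    {"translation": [-0.04,0,0],"dr": [0,0,0],"jaw": 1},
    {"translation": [0,0,0],"dr": [0,0,0],"jaw": 1}
  ]
}}

```text
time_s: 5.3
position: [0.5135, 0.187, 0.0503]
tcp_rot: [[-0.871, -0.491, -0.005], [-0.491, 0.871, -0.002], [0.006, 0.001, -1.0]]
force: [-4.9, -4.7, 4.8]
opening: 0.007
```

The finger stopped moving at controller x ≈ -2.2 mm (predicted -2.5) while force built up: lever 1 is at its stop. Back off, lift, and go to the far side of lever 2.

Emit:
{"api": "arm_command", "payload": {
  "commands": [
    {"translation": [0.2,0,0],"dr": [0,0,0],"jaw": 1},
    {"translation": [0.2,0,0],"dr": [0,0,0],"jaw": 1},
    {"translation": [0,0,-1],"dr": [0,0,0],"jaw": 1},
    {"translation": [0,0,-1],"dr": [0,0,0],"jaw": 1},
    {"translation": [0,0,0],"dr": [0,0,0],"jaw": 1},
    {"translation": [-0.9,-0.7,0],"dr": [0,0,0],"jaw": 1},
    {"translation": [-0.9,-0.6,0],"dr": [0,0,0],"jaw": 1},
    {"translation": [0,0,0],"dr": [0,0,0],"jaw": 1},
    {"translation": [0,0,0],"dr": [0,0,0],"jaw": 1},
    {"translation": [0,0,0],"dr": [0,0,0],"jaw": 1}
  ]
}}

```text
time_s: 6.13
position: [0.5614, 0.177, 0.1]
tcp_rot: [[-0.871, -0.491, -0.001], [-0.491, 0.871, 0.0], [0.001, 0.001, -1.0]]
force: [-0.4, -0.1, 0.4]
opening: 0.007
```

Run:
```python
from h import *
st()
p,d=capture("side");cv2.imwrite("pics/s4.png",cv2.resize(p[120:220,140:260],(720,600),interpolation=cv2.INTER_CUBIC)[...,::-1])
```

```text
t 6.1333 ctrl [0.0346 0.0017 0.1   ] F [-0.3499  0.1322  0.3609] op 0.007176721354241155
[[-1.      0.0002 -0.001 ]
 [ 0.0002  1.      0.0008]
 [ 0.001   0.0008 -1.    ]]
[   6.6169   37.502    93.5406    0.0256   49.0298 -112.7874]
```

View pics/s4.png

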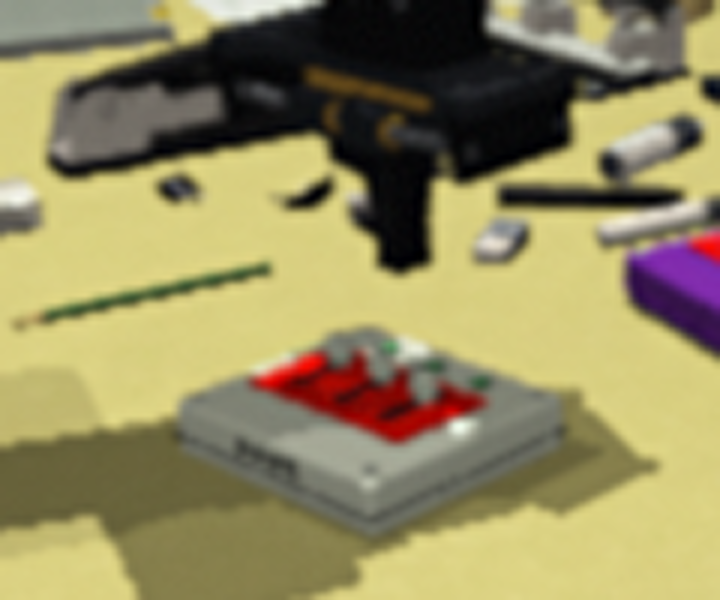

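All three levers now line up at the on end. Next: 3 mm further out, 2 mm right, and descend.

Emit:
{"api": "arm_command", "payload": {
  "commands": [
    {"translation": [-0.12,-0.07,0],"dr": [0,0,0],"jaw": 1},
    {"translation": [0,0,0.8],"dr": [0,0,0],"jaw": 1},
    {"translation": [0,0,0.7],"dr": [0,0,0],"jaw": 1},
    {"translation": [0,0,0.3],"dr": [0,0,0],"jaw": 1},
    {"translation": [0,0,0.17],"dr": [0,0,0],"jaw": 1},
    {"translation": [0,0,0],"dr": [0,0,0],"jaw": 1},
    {"translation": [0,0,0],"dr": [0,0,0],"jaw": 1}
  ]
}}

```text
time_s: 6.77
position: [0.5659, 0.177, 0.0516]
tcp_rot: [[-0.871, -0.491, 0.0], [-0.491, 0.871, 0.0], [-0.0, -0.0, -1.0]]
force: [-0.1, 0.8, 0.7]
opening: 0.005
```

Run:
```python
from h import *
st()
p,d=capture("side");cv2.imwrite("pics/s5.png",cv2.resize(p[120:220,140:260],(720,600),interpolation=cv2.INTER_CUBIC)[...,::-1])
```

```text
t 6.7667 ctrl [ 0.0385 -0.0004  0.0516] F [0.3064 0.7842 0.6627] op 0.004886846137191167
[[-1.     -0.0003  0.0003]
 [-0.0003  1.     -0.0001]
 [-0.0003 -0.0001 -1.    ]]
[   6.5808   42.0478   94.1931   -0.0021   43.7409 -112.8356]
```

View pics/s5.png

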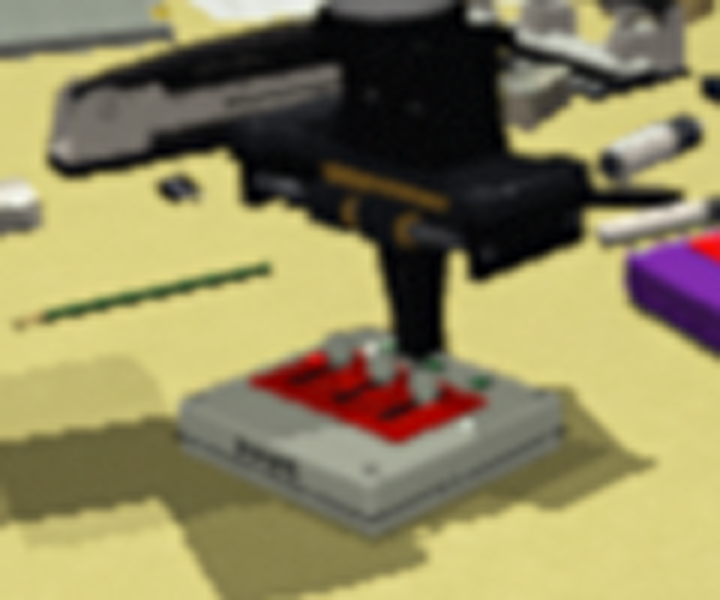

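The fingers are beyond lever 2, clear of its neighbours. Pull toward off.

Emit:
{"api": "arm_command", "payload": {
  "commands": [
    {"translation": [0.2,0,0.03],"dr": [0,0,0],"jaw": 1},
    {"translation": [0.2,0,0],"dr": [0,0,0],"jaw": 1},
    {"translation": [0.2,0,0],"dr": [0,0,0],"jaw": 1},
    {"translation": [0.2,0,0],"dr": [0,0,0],"jaw": 1},
    {"translation": [0.2,0,0],"dr": [0,0,0],"jaw": 1},
    {"translation": [0.2,0,0],"dr": [0,0,0],"jaw": 1},
    {"translation": [0.1,0,0],"dr": [0,0,0],"jaw": 1},
    {"translation": [0,0,0],"dr": [0,0,0],"jaw": 1},
    {"translation": [0,0,0],"dr": [0,0,0],"jaw": 1}
  ]
}}

```text
time_s: 7.57
position: [0.5372, 0.1607, 0.0506]
tcp_rot: [[-0.871, -0.491, -0.001], [-0.491, 0.871, -0.0], [0.001, 0.0, -1.0]]
force: [0.5, 0.9, 0.3]
opening: 0.005
```

Emit:
{"api": "arm_command", "payload": {
  "commands": [
    {"translation": [0.06,0,0],"dr": [0,0,0],"jaw": 1},
    {"translation": [0.04,0,0],"dr": [0,0,0],"jaw": 1},
    {"translation": [0,0,0],"dr": [0,0,0],"jaw": 1}
  ]
}}

```text
time_s: 7.82
position: [0.537, 0.1605, 0.0507]
tcp_rot: [[-0.872, -0.49, 0.004], [-0.49, 0.872, 0.001], [-0.004, -0.001, -1.0]]
force: [3.7, 3.4, -1.2]
opening: 0.005
```

```bash
python3 -c "
from h import *
st()"
```

```text
t 7.8167 ctrl [ 0.0052 -0.0007  0.0507] F [ 4.8993  1.1851 -1.1731] op 0.005079790709275218
[[-1.      0.0007  0.0042]
 [ 0.0007  1.     -0.0007]
 [-0.0042 -0.0007 -1.    ]]
[   5.1823   40.556    99.2343    0.0975   39.9746 -114.2531]
```

Emit:
{"api": "arm_command", "payload": {
  "commands": [
    {"translation": [0.05,0,0],"dr": [0,0,0],"jaw": 1},
    {"translation": [0,0,0],"dr": [0,0,0],"jaw": 1},
    {"translation": [0,0,0],"dr": [0,0,0],"jaw": 1}
  ]
}}

```text
time_s: 8.07
position: [0.5369, 0.1604, 0.0508]
tcp_rot: [[-0.872, -0.49, 0.006], [-0.49, 0.872, 0.002], [-0.006, -0.001, -1.0]]
force: [4.9, 5.4, -1.6]
opening: 0.005
```

```bash
python3 -c "
from h import *
st()"
```

```text
t 8.0667 ctrl [ 0.0051 -0.0007  0.0508] F [ 6.9206  2.3049 -1.579 ] op 0.005416388576439259
[[-1.      0.001   0.0064]
 [ 0.001   1.     -0.0011]
 [-0.0064 -0.0011 -1.    ]]
[   5.1536   40.5141   99.345     0.1478   39.7819 -114.3021]
```

It is firmly at a stop (about 7 N, no motion), though at 5.1 mm instead of the predicted 2.5. I'll back off, clear the view, and measure the levers from above.

Emit:
{"api": "arm_command", "payload": {
  "commands": [
    {"translation": [-0.2,0,0],"dr": [0,0,0],"jaw": 1},
    {"translation": [-0.2,0,0],"dr": [0,0,0],"jaw": 1},
    {"translation": [0,0,-1],"dr": [0,0,0],"jaw": 1},
    {"translation": [0,0,-1],"dr": [0,0,0],"jaw": 1},
    {"translation": [0,0,-1],"dr": [0,0,0],"jaw": 1},
    {"translation": [0,1,-1],"dr": [0,0,0],"jaw": 1},
    {"translation": [0,1,0],"dr": [0,0,0],"jaw": 1},
    {"translation": [0,1,0],"dr": [0,0,0],"jaw": 1},
    {"translation": [0,1,0],"dr": [0,0,0],"jaw": 1},
    {"translation": [0,1,0],"dr": [0,0,0],"jaw": 1},
    {"translation": [0,1,0],"dr": [0,0,0],"jaw": 1},
    {"translation": [0,1,0],"dr": [0,0,0],"jaw": 1}
  ]
}}

```text
time_s: 9.07
position: [0.4553, 0.3168, 0.1501]
tcp_rot: [[-0.871, -0.491, -0.003], [-0.491, 0.871, -0.002], [0.003, -0.0, -1.0]]
force: [-0.3, -0.6, 0.0]
opening: 0.003
```

Emit:
{"api": "arm_command", "payload": {
  "commands": [
    {"translation": [0,1,0],"dr": [0,0,0],"jaw": 1},
    {"translation": [0,1,0],"dr": [0,0,0],"jaw": 1},
    {"translation": [0,1,0],"dr": [0,0,0],"jaw": 1},
    {"translation": [0,1,0],"dr": [0,0,0],"jaw": 1},
    {"translation": [0,1,0],"dr": [0,0,0],"jaw": 1},
    {"translation": [0,0,0],"dr": [0,0,0],"jaw": 1},
    {"translation": [0,0,0],"dr": [0,0,0],"jaw": 1}
  ]
}}

```text
time_s: 9.65
position: [0.3942, 0.4256, 0.15]
tcp_rot: [[-0.87, -0.494, -0.002], [-0.494, 0.87, -0.002], [0.002, -0.001, -1.0]]
force: [-0.5, 0.0, -0.8]
opening: 0.002
```

Run:
```python
from h import *
st()
p,d=capture("top");cv2.imwrite("pics/t6.png",cv2.resize(p[185:260,150:245],(760,600),interpolation=cv2.INTER_CUBIC)[...,::-1])
q=p.astype(int);r,g,b=q[...,0],q[...,1],q[...,2]
red=(r>110)&(g<70)&(b<70);red[:190]=0;red[275:]=0;red[:,:152]=0;red[:,242:]=0
cnt=max(cv2.findContours(red.astype(np.uint8),0,2)[0],key=cv2.contourArea)
R=cv2.minAreaRect(cnt);print(R)
hull=np.zeros(r.shape,np.uint8);cv2.fillConvexPoly(hull,cv2.convexHull(cnt),1)
n,l,s,ce=cv2.connectedComponentsWithStats(((hull>0)&(np.minimum(g,b)>100)).astype(np.uint8))
for i in range(1,n):
    if s[i,4]>2:print(s[i,4],ce[i],(Rc.T@(ray("top",ce[i],.054)[0]-C))*1e3)
p,d=capture("side");cv2.imwrite("pics/s6.png",cv2.resize(p[120:220,140:260],(720,600),interpolation=cv2.INTER_CUBIC)[...,::-1])
```

```text
t 9.65 ctrl [0.011  0.3004 0.15  ] F [-0.4195  0.2748 -0.7885] op 0.0022305515580016287
[[-1.     -0.0031 -0.0023]
 [-0.0031  1.     -0.001 ]
 [ 0.0023 -0.001  -1.    ]]
[ 36.1844  32.7852  92.8742  -0.0497  54.4801 -83.3626]
((195.6919708251953, 232.3543701171875), (23.044776916503906, 45.356807708740234), 61.55707550048828)
15 [205.0667 223.    ] [  8.6529 -33.8133  54.    ]
14 [179.7143 234.9286] [12.5597 33.7915 54.    ]
14 [196.7857 237.3571] [-12.2934   0.1478  54.    ]
```

View pics/t6.png

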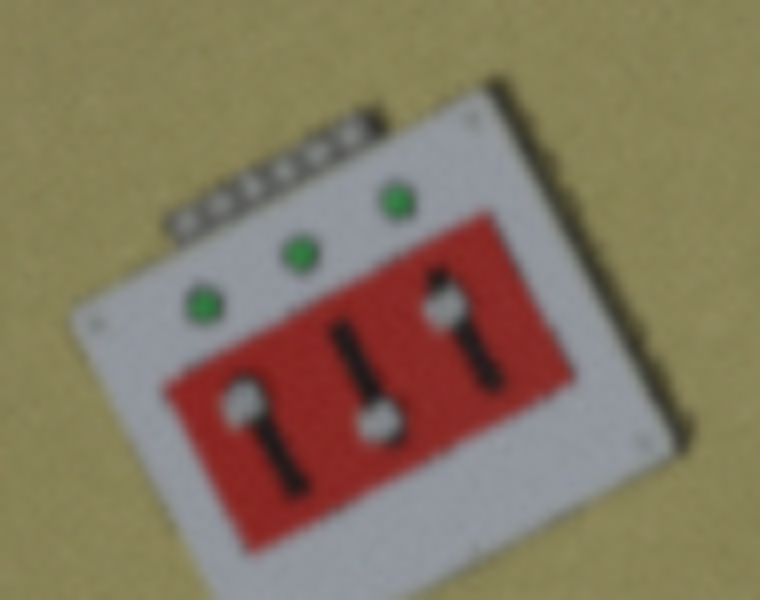

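View pics/s6.png

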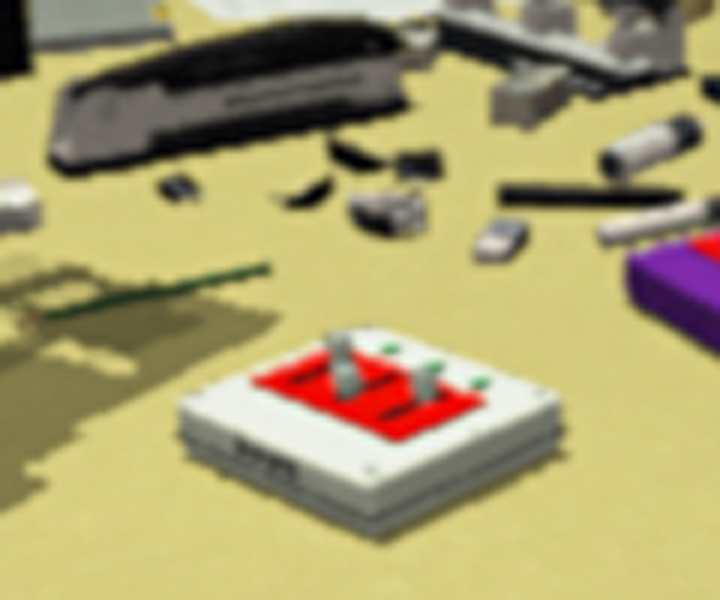

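Top view: lever 1 is at +12.6 mm and lever 2 at -12.3, so both are right. Lever 3, untouched, sits at only +8.7 mm, with more slot showing above it at about (437,275) in the crop. It was never fully on, so I'll push it to its stop too.

Emit:
{"api": "arm_command", "payload": {
  "commands": [
    {"translation": [0.7,-1,0],"dr": [0,0,0],"jaw": 1},
    {"translation": [0.74,-1,0],"dr": [0,0,0],"jaw": 1},
    {"translation": [0,-1,0],"dr": [0,0,0],"jaw": 1},
    {"translation": [0,-1,0],"dr": [0,0,0],"jaw": 1},
    {"translation": [0,-1,0],"dr": [0,0,0],"jaw": 1},
    {"translation": [0,-1,0],"dr": [0,0,0],"jaw": 1},
    {"translation": [0,-1,0],"dr": [0,0,0],"jaw": 1},
    {"translation": [0,-1,0],"dr": [0,0,0],"jaw": 1},
    {"translation": [0,-1,0],"dr": [0,0,0],"jaw": 1},
    {"translation": [0,-1,0],"dr": [0,0,0],"jaw": 1},
    {"translation": [0,-1,0],"dr": [0,0,0],"jaw": 1},
    {"translation": [0,-1,0],"dr": [0,0,0],"jaw": 1}
  ]
}}

```text
time_s: 10.75
position: [0.5118, 0.1436, 0.1505]
tcp_rot: [[-0.872, -0.489, -0.001], [-0.489, 0.872, -0.001], [0.001, 0.0, -1.0]]
force: [0.2, -0.5, -0.9]
opening: 0.006
```

Emit:
{"api": "arm_command", "payload": {
  "commands": [
    {"translation": [0,-1,0],"dr": [0,0,0],"jaw": 1},
    {"translation": [0,-0.4,0],"dr": [0,0,0],"jaw": 1},
    {"translation": [0,0,0],"dr": [0,0,0],"jaw": 1},
    {"translation": [0,0,0],"dr": [0,0,0],"jaw": 1},
    {"translation": [0,0,0],"dr": [0,0,0],"jaw": 1}
  ]
}}

```text
time_s: 11.17
position: [0.5274, 0.1163, 0.1504]
tcp_rot: [[-0.871, -0.491, -0.002], [-0.491, 0.871, 0.0], [0.001, 0.001, -1.0]]
force: [-0.9, 0.1, 0.3]
opening: 0.006
```

```bash
python3 -c "
from h import *
st()"
```

```text
t 11.1667 ctrl [-0.0248 -0.0344  0.1504] F [-0.7136  0.5371  0.2768] op 0.00613929879609235
[[-1.      0.     -0.0014]
 [ 0.      1.      0.0012]
 [ 0.0014  0.0012 -1.    ]]
[   0.5675   30.1915   98.6706    0.0295   51.2427 -118.8504]
```

Position is as wanted: x -24.8, y -34.4 mm. Descend 99 mm, then push.

Emit:
{"api": "arm_command", "payload": {
  "commands": [
    {"translation": [0,0,1],"dr": [0,0,0],"jaw": 1},
    {"translation": [0,0,1],"dr": [0,0,0],"jaw": 1},
    {"translation": [0,0,1],"dr": [0,0,0],"jaw": 1},
    {"translation": [0,0,0.6],"dr": [0,0,0],"jaw": 1},
    {"translation": [0,0,0.36],"dr": [0,0,0],"jaw": 1},
    {"translation": [0,0,0],"dr": [0,0,0],"jaw": 1},
    {"translation": [0,0,0],"dr": [0,0,0],"jaw": 1},
    {"translation": [-0.2,0,0],"dr": [0,0,0],"jaw": 1},
    {"translation": [-0.2,0,0],"dr": [0,0,0],"jaw": 1},
    {"translation": [-0.2,0,0],"dr": [0,0,0],"jaw": 1},
    {"translation": [0,0,0],"dr": [0,0,0],"jaw": 1},
    {"translation": [0,0,0],"dr": [0,0,0],"jaw": 1}
  ]
}}

```text
time_s: 12.17
position: [0.5426, 0.1234, 0.0521]
tcp_rot: [[-0.871, -0.491, 0.002], [-0.491, 0.871, 0.0], [-0.001, -0.001, -1.0]]
force: [0.1, 0.1, -0.1]
opening: 0.006
```

```bash
python3 -c "
from h import *
st()"
```

```text
t 12.1667 ctrl [-0.0081 -0.0357  0.0521] F [ 0.1053  0.0437 -0.0996] op 0.0056057249753154025
[[-1.     -0.0004  0.0015]
 [-0.0004  1.     -0.0008]
 [-0.0015 -0.0008 -1.    ]]
[   1.3078   40.2683   99.6801   -0.0001   39.9572 -118.1123]
```

Emit:
{"api": "arm_command", "payload": {
  "commands": [
    {"translation": [-0.1,0,0],"dr": [0,0,0],"jaw": 1},
    {"translation": [-0.1,0,0],"dr": [0,0,0],"jaw": 1},
    {"translation": [0,0,0],"dr": [0,0,0],"jaw": 1}
  ]
}}

```text
time_s: 12.42
position: [0.546, 0.1257, 0.0516]
tcp_rot: [[-0.871, -0.491, -0.001], [-0.491, 0.871, -0.0], [0.001, 0.0, -1.0]]
force: [-0.1, -0.6, 1.2]
opening: 0.008
```

Emit:
{"api": "arm_command", "payload": {
  "commands": [
    {"translation": [-0.05,0,0],"dr": [0,0,0],"jaw": 1},
    {"translation": [0,0,0],"dr": [0,0,0],"jaw": 1}
  ]
}}

```text
time_s: 12.58
position: [0.5469, 0.1263, 0.0515]
tcp_rot: [[-0.871, -0.491, -0.001], [-0.491, 0.871, -0.0], [0.001, 0.0, -1.0]]
force: [-1.7, -0.9, 1.0]
opening: 0.004
```

Emit:
{"api": "arm_command", "payload": {
  "commands": [
    {"translation": [-0.05,0,0],"dr": [0,0,0],"jaw": 1},
    {"translation": [0,0,0],"dr": [0,0,0],"jaw": 1}
  ]
}}

```text
time_s: 12.75
position: [0.5472, 0.1265, 0.0514]
tcp_rot: [[-0.871, -0.491, -0.003], [-0.491, 0.871, -0.001], [0.003, 0.001, -1.0]]
force: [-3.0, -1.7, 2.4]
opening: 0.007
```

```bash
python3 -c "
from h import *
st()"
```

```text
t 12.75 ctrl [-0.0025 -0.0353  0.0514] F [-3.4187 -0.0255  2.4027] op 0.007127769640327744
[[-1.     -0.0005 -0.0026]
 [-0.0005  1.      0.0006]
 [ 0.0026  0.0006 -1.    ]]
[   1.6376   40.6338   98.7361   -0.0622   40.7801 -117.7448]
```

Emit:
{"api": "arm_command", "payload": {
  "commands": [
    {"translation": [-0.05,0,0],"dr": [0,0,0],"jaw": 1},
    {"translation": [0,0,0],"dr": [0,0,0],"jaw": 1},
    {"translation": [0,0,0],"dr": [0,0,0],"jaw": 1}
  ]
}}

```text
time_s: 13.0
position: [0.5473, 0.1266, 0.0513]
tcp_rot: [[-0.871, -0.492, -0.005], [-0.492, 0.871, -0.001], [0.005, 0.001, -1.0]]
force: [-5.1, -5.2, 3.4]
opening: 0.005
```

Emit:
{"api": "arm_command", "payload": {
  "commands": [
    {"translation": [0.2,0,0],"dr": [0,0,0],"jaw": 1},
    {"translation": [0.2,0,0],"dr": [0,0,0],"jaw": 1},
    {"translation": [0,0,-1],"dr": [0,0,0],"jaw": 1},
    {"translation": [0,0,-1],"dr": [0,0,0],"jaw": 1},
    {"translation": [0,0,-1],"dr": [0,0,0],"jaw": 1},
    {"translation": [0,0,-1],"dr": [0,0,0],"jaw": 1},
    {"translation": [0,1,0],"dr": [0,0,0],"jaw": 1},
    {"translation": [0,1,0],"dr": [0,0,0],"jaw": 1},
    {"translation": [0,1,0],"dr": [0,0,0],"jaw": 1},
    {"translation": [0,1,0],"dr": [0,0,0],"jaw": 1},
    {"translation": [0,1,0],"dr": [0,0,0],"jaw": 1},
    {"translation": [0,1,0],"dr": [0,0,0],"jaw": 1}
  ]
}}

```text
time_s: 14.0
position: [0.4669, 0.2546, 0.1518]
tcp_rot: [[-0.871, -0.49, 0.002], [-0.49, 0.871, 0.001], [-0.002, 0.0, -1.0]]
force: [0.1, -1.0, -0.3]
opening: 0.003
```

Emit:
{"api": "arm_command", "payload": {
  "commands": [
    {"translation": [0,1,0],"dr": [0,0,0],"jaw": 1},
    {"translation": [0,1,0],"dr": [0,0,0],"jaw": 1},
    {"translation": [0,1,0],"dr": [0,0,0],"jaw": 1},
    {"translation": [0,1,0],"dr": [0,0,0],"jaw": 1},
    {"translation": [0,1,0],"dr": [0,0,0],"jaw": 1},
    {"translation": [0,1,0],"dr": [0,0,0],"jaw": 1},
    {"translation": [0,1,0],"dr": [0,0,0],"jaw": 1},
    {"translation": [0,0,0],"dr": [0,0,0],"jaw": 1},
    {"translation": [0,0,0],"dr": [0,0,0],"jaw": 1}
  ]
}}

```text
time_s: 14.75
position: [0.3806, 0.4069, 0.1516]
tcp_rot: [[-0.87, -0.493, 0.001], [-0.493, 0.87, 0.001], [-0.001, 0.0, -1.0]]
force: [-0.8, -1.1, -0.2]
opening: 0.007
```

Run:
```python
from h import *
st()
p,d=capture("top");cv2.imwrite("pics/t7.png",cv2.resize(p[185:260,150:245],(760,600),interpolation=cv2.INTER_CUBIC)[...,::-1])
q=p.astype(int);r,g,b=q[...,0],q[...,1],q[...,2]
red=(r>110)&(g<70)&(b<70);red[:190]=0;red[275:]=0;red[:,:152]=0;red[:,242:]=0
cnt=max(cv2.findContours(red.astype(np.uint8),0,2)[0],key=cv2.contourArea)
hull=np.zeros(r.shape,np.uint8);cv2.fillConvexPoly(hull,cv2.convexHull(cnt),1)
n,l,s,ce=cv2.connectedComponentsWithStats(((hull>0)&(np.minimum(g,b)>100)).astype(np.uint8))
for i in range(1,n):
    if s[i,4]>2:print(s[i,4],ce[i],(Rc.T@(ray("top",ce[i],.054)[0]-C))*1e3)
```

```text
t 14.75 ctrl [-0.01    0.2908  0.1516] F [-1.2825 -0.5795 -0.226 ] op 0.007414649250361788
[[-1.     -0.0027  0.0015]
 [-0.0027  1.      0.0004]
 [-0.0015  0.0004 -1.    ]]
[ 35.4192  31.1046  96.3099   0.0153  52.4988 -84.1472]
12 [204.4167 221.75  ] [ 12.0623 -33.852   54.    ]
14 [179.7143 234.9286] [12.5597 33.7915 54.    ]
14 [196.7857 237.3571] [-12.2934   0.1478  54.    ]
```

View pics/t7.png

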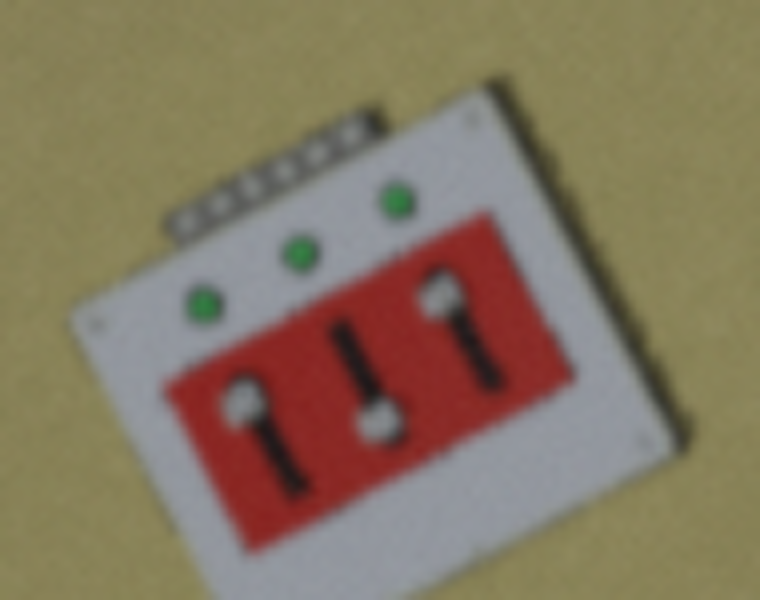

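The top view now shows levers 1, 2 and 3 at +12.6, -12.3 and +12.1 mm, which is on, off, on. The arm is clear, so I'll hand in.

```bash
python3 -c "
from rig import *
print(hand_in())"
```

```text
the job is handed in; nothing more can be done
None
```

The white controller with the red bank now reads on, off, on, and I've handed the job in. With the fingers shut, I pushed switch 1 to its on stop and switch 2 to its off stop. Switch 3 was about 3.5 mm short of fully on, though it was listed as starting on, so I pushed it to its stop too.

**Final top-view check:** the lever centres measured +12.6, -12.3 and +12.1 mm, against the wanted +12, -12 and +12. The arm was clear and about 14.8 s had passed. The highest push force I read was about 8 N. I didn't touch the grey or purple units.

**One disagreement:** the finger stopped at +5.1 mm when I pushed switch 2 off, where I had predicted +2.5 mm. The stop was firm at about 7 N, and the image put the lever fully off. I put the difference down to a 1–2 mm calibration or finger-size error.

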